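Reset the tripped extractor through its shuttered well

ROBOT

A 6-joint arm with a two-finger parallel gripper is mounted at the origin on a cart in front of the work surface, level with it; the furniture and walls round the work are solid. World frame = base frame: x ahead of the robot, y to its left, z up, the work surface at z = 0. Lengths are in m, angles in degrees, forces in N, time in s.
With the tool pointing down it reaches from about 0.275 to 0.975 m from the base axis. Payload 8.4 kg.
Tool frame: the origin (TCP) lies midway between the tips of the shut fingers; the grasp point (between the pads) lies 19 mm behind it; z points along the fingers, y is the line along which they close (so a half turn about z gives the same grasp; the last joint's range is limited). The gripper opens to 92 mm and grips with 3 to 60 N. Pads are 20 mm wide; open, the fingers measure 128 mm over their backs; the gripper's body (75 mm by 189 mm) begins 69 mm behind the grasp point.
Start: joints at [74.003, 20.225, 93.587, -0, 66.188, -0.138], TCP at [0.171, 0.601, 0.215] pointing down, gripper open.
Joint ranges: [-150.9, 150.9], [-52.94, 120.26], [3.33, 152.33], [-74.26, 254.26], [0, 154.13], [-172.89, 172.89]. Speed limits (degrees/s): [127.2, 127.2, 159.86, 180, 180, 180].

INTERFACE

Orientations are given as [roll, pitch, yaw] about the fixed x, y, z axes, in that order (R = Rz(yaw) Ry(pitch) Rx(roll)).
In Python, from plant import manip gives the robot as it stands.
- The arm moves only by the shell command python3 -m crank 'ROWS' [FORCE]. ROWS is JSON, a list of rows, each a list of 7 numbers: the closure, from 0 (fully open) to 1 (shut), then the shift along the tool's x, y, z in cm, then the turn, a rotation vector about the tool's x, y, z in degrees. In form: [[grip, dx, dy, dz, rx, ry, rz], ...]. A call has 1 to 5 rows; each row is the pose to reach, as a shift and turn from the pose commanded when the call began, along the tool's axes at that moment; what a row does not reach only later rows make up. A row lasts 1/12 s, in which the tool goes at most 41.7 mm and 7.16 degrees, less where a joint would pass 70% of its speed; a pose out of reach is approached as far as the arm can. A call with a gripper value outside its range is refused whole. The fingers move at their own pace and stop on an object; FORCE is the grip in N (left out, the last holds). Time passes only in rows, so rows that repeat a pose let the fingers close. It gives the time, the measured TCP pose, the force, the opening and the grip force at its end, in the units of the state.
- manip.read_state(): the state, without advancing time (a new reading comes with each control period).
- manip.get_image(name): name is "scene" or "top"; returns (picture, depth): 400x640x3 uint8, red, green, blue; 400x640 float32, m along the optical axis (not along the pixel's ray), 0 where there is no reading.
- manip.camera_model(name): a dict with "intrinsics" (3x3 intrinsics, pixels), "rvec" (rotation vector, rad) and "tvec" (3), from world to camera coordinates, as OpenCV has them. Camera axes: x right, y down, z forward; pixel columns grow to the right and rows downward; lengths in m; the calibration is good to about 2 mm. A picture is of the moment at which its call begins. camera_model takes no time and is no camera call.
- manip.close_job(): hands the job in; it is judged then, once.
The state is a dict: "t": time; "qpos": joint angles; "joint_vel": joint speeds; "tau": joint torques, N m; "eef_pos": TCP position; "eef_rot": TCP orientation; "ft_force": force on the tool from outside, world axes, zero at the start; "moment": the same for the moment, N m; "gripper_width": finger opening in m; "grasp_force": force on a finger pad.
Only numpy, scipy, OpenCV 4.12 (cv2) and the standard library are available. Lean on these libraries where they do the work, as an engineer would, in place of code of your own. Each camera call takes 0.05 s, during which the arm holds its last target. There are 200 camera calls.

TASK

The dust extractor has tripped. On the grey control box with the sliding metal shutter, push the shutter fully open by its tab, reach down with a fingertip into the well beneath it and press the sunken reset key fully home, keep it down for at least one second, then push the shutter fully shut again. Only push and press: pinch and lift nothing, leave both boxes and the things around them standing where they are, and do not press the other box's proud start key.

Things in the scene. Friction and masses are not known exactly. Their poses are not given: they have to be found in the camera images.
- reset_box: Grey control box that has the shutter, 92 (x) x 152 (y) x 56 (z) mm, 2.5 kg, standing loose on the worktop. Origin: centre of its underside; its z is up, its y runs along its long side. In its top is a square well 48 x 48 mm and 32 mm deep, centred at y = -36 mm, x = 0 of this frame, sides parallel to the box's. Two guide rails 7 mm high and 6 mm wide run along y beside the shutter (centred at x = +-32.5 mm, from y = -67 to +51 mm).
- shutter (a joint): Sliding shutter over the well, in m: 0 = fully shut (well covered), 0.056 = fully open (well quite free); it starts shut or up to 10 mm open. Opening moves it along the reset box's +y. It takes about 1.5 N to slide and stays where it is left. Flat metal leaf 58 (x) x 56 (y) mm, its upper face 61 mm above the worktop (5 mm above the box's top).
- shutter_tab (a point): Centre of the top edge of the shutter's upright push tab, 76 mm above the worktop. The tab stands in the middle of the leaf, 44 mm long across the slide (box's x), 7 mm thick along it (box's y), 15 mm high above the leaf. Frame parallel to the reset box. With the shutter shut the tab is right above the well's centre.
- reset_key (a joint): Sunken reset key, in m pressed down: 0 = up, 0.006 = fully home. Spring-loaded: about 1.2 N to start, 4.8 N at the bottom; comes back up when released.
- reset_key_top (a point): Centre of the top face of the round white reset key (28 mm diameter) at the bottom of the well: 34 mm above the worktop when up, which is 22 mm below the box's top; hidden by the shutter until that is opened.
- start_box: The other grey control box, same size and weight and frame as the reset box but with no well or shutter: a proud round start key (28 mm diameter, reaching 68 mm above the worktop) stands on it at y = -36 mm, x = 0 of its frame. The two boxes may stand either way round, left or right.
- start_key (a joint): Proud start key of the other box, in m pressed down: 0 = up, 0.006 = home. Leave it alone.
- kraft_mini: Bystander: small brown cardboard box 52 x 62 x 50 mm, loose, behind the control boxes; origin at the centre of its underside.
- washer_box: Bystander: white oblong cardboard box 64 x 100 x 42 mm, loose, behind the control boxes; origin at the centre of its underside.
- tape_measure: Bystander: yellow and black tape measure 82 x 33 x 69 mm, loose, to the left; origin at its underside.
- marker: Bystander: black and blue marker pen 127 mm long, lying loose near the left front edge of the worktop; origin at its underside.

How it is judged:
By the outcome, as a careful person would: the job done as asked, in the order asked, and still so for the second after the job is handed in, with the robot touching nothing.
It also fails if it takes over 51 s, if anything falls off the work surface, if the arm or the gripper's body presses on something with over 40 N, if the wrist force passes 120 N, or if a joint passes its speed limit or range.

## Working session

There is one attempt and no reset: what is moved stays moved. The work goes in short steps, Python scripts to look and compute and a shell command to move; the robot and the scene stay as the last step left them, time stands still between calls to the robot, and variables do not carry over. Pictures are saved under pics/ and viewed, at most 10 in all, crops included, and the job is handed in when it is done.

```bash
mkdir -p pics
cat > h.py <<'E'
import numpy as np, cv2
from plant import manip
def cam(n):
    m=manip.camera_model(n);K=np.array(m["intrinsics"]);R=cv2.Rodrigues(np.array(m["rvec"],float))[0];t=np.array(m["tvec"],float).ravel();return K,R,t
def cloud(n,d):
    K,R,t=cam(n);v,u=np.mgrid[:d.shape[0],:d.shape[1]]
    p=np.stack([(u-K[0,2])/K[0,0]*d,(v-K[1,2])/K[1,1]*d,d],-1)
    return (p-t)@R
def ray(n,u,v,z):
    K,R,t=cam(n);c=-R.T@t;r=R.T@np.linalg.inv(K)@[u,v,1];return c+r*(z-c[2])/r[2]
E
python3 - <<'E'
from h import *
s=manip.read_state();print({k:np.round(s[k],3) for k in s})
for n in("scene","top"):
    p,d=manip.get_image(n);np.savez(f"{n}0.npz",p=p,d=d);cv2.imwrite(f"pics/{n}0.png",p[...,::-1])
    K,R,t=cam(n);print(n,K.round(1).tolist(),(-R.T@t).round(3),R[2].round(2))
E
```

```text
{'t': np.float64(0.0), 'qpos': array([74.003, 20.262, 93.628,  0.   , 66.188, -0.137]), 'joint_vel': array([ 0.015,  0.004, -0.053,  0.028,  0.029,  0.014]), 'tau': array([-1.0000e-03, -5.9384e+01, -3.3422e+01,  7.0000e-02,  2.4000e-02,
       -0.0000e+00]), 'eef_pos': array([0.171, 0.601, 0.214]), 'eef_rot': array([-179.923,   -0.   ,  164.14 ]), 'ft_force': array([ 0.045, -0.351, -0.295]), 'moment': array([-0.009, -0.06 , -0.02 ]), 'grasp_force': np.float64(0.0), 'gripper_width': np.float64(0.092)}
scene [[505.4, 0.0, 319.9], [0.0, 505.4, 196.1], [0.0, 0.0, 1.0]] [ 0.031 -0.772  0.698] [ 0.47  0.71 -0.53]
top [[415.1, 0.0, 321.3], [0.0, 415.1, 204.4], [0.0, 0.0, 1.0]] [0.4   0.067 1.196] [ 0.15  0.   -0.99]
```

View pics/scene0.png

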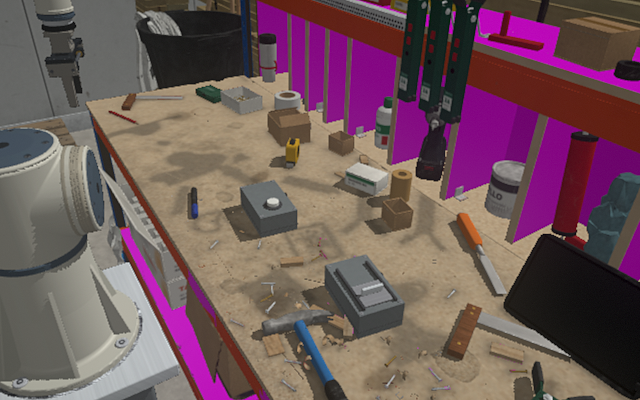

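View pics/top0.png

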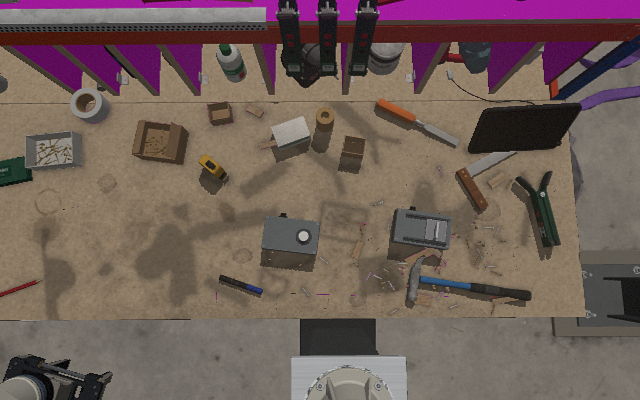

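The scene view shows the reset box at about (365,293), with its shutter tab at (372,288), and the start box with its white key at (270,203). In the top view the reset box is at about (420,230) with its shutter at the right end, so it opens towards image left (world +y).

Run:
```python
from h import *
f=np.load("top0.npz");p,d=f["p"],f["d"];c=cloud("top",d)
def rect(m,n):
    # largest contour -> min rect
    cs=cv2.findContours(m.astype(np.uint8),0,2)[0];k=max(cs,key=cv2.contourArea)
    q=np.zeros(m.shape,np.uint8);cv2.drawContours(q,[k],-1,1,-1);q=(q>0)&m
    P=c[q];r=cv2.minAreaRect((P[:,:2]*1000).astype(np.float32));print(n,len(P),np.round(r[0],1),np.round(r[1],1),round(r[2],1),"z",P[:,2].mean().round(4));return q
w=np.zeros(d.shape,bool);w[195:270,375:465]=1
rect(w&(c[...,2]>.045)&(c[...,2]<.085),"box");rect(w&(c[...,2]>.069)&(c[...,2]<.085),"tab")
rect(w&(c[...,2]>.0585)&(c[...,2]<.085),"rails+leaf")
w[:]=0;w[200:275,250:330]=1;rect(w&(c[...,2]>.045)&(c[...,2]<.085),"start")
print("worktop z",np.median(c[280:300,340:400,2]))
f2=np.load("scene0.npz");c2=cloud("scene",f2["d"]);w=np.zeros(d.shape,bool);w[250:335,320:410]=1
c=c2;rect(w&(c[...,2]>.048)&(c[...,2]<.085),"scene box");rect(w&(c[...,2]>.069)&(c[...,2]<.085),"scene tab")
z=cv2.resize(p[190:280,370:480],None,fx=5,fy=5,interpolation=2);z2=cv2.resize(f2["p"][245:345,315:415],None,fx=4.5,fy=4.5,interpolation=2)
h=np.zeros((450,1000,3),np.uint8);h[:,:550]=z;h[:,550:]=z2;cv2.imwrite("pics/crop0.png",cv2.resize(h[...,::-1],(800,360)))
```

```text
box 1885 [ 501.5 -210.2] [153.   96.8] 80.9 z 0.0591
tab 50 [ 494.2 -243.4] [ 8.2 41.7] 81.6 z 0.0755
rails+leaf 732 [ 497.5 -220.6] [129.2  90.6] 81.0 z 0.0633
start 1850 [484.7 154.1] [152.   92.4] 82.9 z 0.0575
worktop z 0.0008594981399485085
scene box 2822 [ 500.2 -209.4] [155.6  94. ] 80.8 z 0.0567
scene tab 94 [ 494.2 -243.4] [ 9.3 43.9] 78.7 z 0.0731
```

View pics/crop0.png

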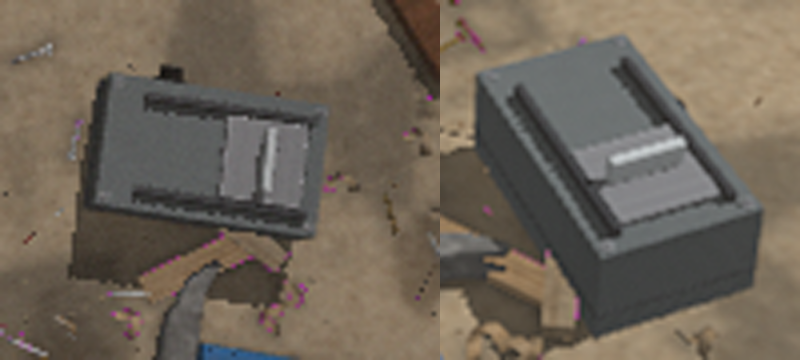

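The top and scene measurements agree. The box is at about (0.500, -0.210), yaw -9.1°, 153 x 94 mm, top at 57 mm. The tab is at (0.494, -0.243) at z 0.075, so the shutter is about 2 mm open.

```bash
cat > g.py <<'E'
import sys
from h import *
from scipy.spatial.transform import Rotation as Ro
B=Ro.from_euler('z',-9.1,degrees=True).as_matrix();O=np.array([.500,-.210,0])
def go(bx,by,z):
    s=manip.read_state();R=Ro.from_euler('xyz',s["eef_rot"],degrees=True);T=Ro.from_euler('xyz',[180,0,80.9],degrees=True)
    print("t",round(float(s["t"]),2),"boxpos mm",(B.T@(s["eef_pos"]-O)*1000).round(1),"shift cm",(R.inv().apply(O+B@[bx,by,z]-s["eef_pos"])*100).round(2),"turn",(R.inv()*T).as_rotvec(degrees=True).round(2),"F box",(B.T@s["ft_force"]).round(2))
if __name__=="__main__": go(*[float(a)/1000 for a in sys.argv[1:4]])
E
python3 -m crank '[[1,-10.9,-15,0,0,0,16],[1,-10.9,-15,0,0,0,16],[1,-10.9,-15,0,0,0,16],[1,-10.9,-15,0,0,0,16],[1,-10.9,-15,0,0,0,16]]'; python3 g.py 0 -62 150
```

```text
t: 0.52
eef_pos: [0.2349, 0.4227, 0.2139]
eef_rot: [-179.8, 0.1, 148.1]
ft_force: [0.9, 0.5, 0.1]
gripper_width: 0.0609
grasp_force: 0.0
t 0.52 boxpos mm [-361.8  582.8  213.9] shift cm [-58.34 -45.4    6.58] turn [-0.11  0.15 67.2 ] F box [0.78 0.63 0.14]
```

```bash
python3 -m crank '[[1,-15.8,-12.3,0,0,0,25],[1,-15.8,-12.3,0,0,0,25],[1,-15.8,-12.3,0,0,0,25],[1,-15.8,-12.3,0,0,0,25],[1,-15.8,-12.3,0,0,0,25]]'; python3 g.py 0 -62 150
```

```text
t: 0.93
eef_pos: [0.3038, 0.2367, 0.2144]
eef_rot: [-180.0, 0.0, 122.9]
ft_force: [1.0, 0.7, -0.1]
gripper_width: 0.0274
grasp_force: 0.0
t 0.93 boxpos mm [-264.4  410.1  214.4] shift cm [-52.77 -11.95   6.47] turn [-1.000e-02  3.000e-02  4.201e+01] F box [ 0.84  0.89 -0.12]
```

```bash
python3 -m crank '[[1,-20,-4.5,0,0,0,25],[1,-20,-4.5,0,0,0,25],[1,-20,-4.5,0,0,0,25],[1,-20,-4.5,0,0,0,25],[1,-20,-4.5,0,0,0,25]]'; python3 g.py 0 -62 150
```

```text
t: 1.35
eef_pos: [0.3757, 0.045, 0.2147]
eef_rot: [180.0, 0.0, 97.9]
ft_force: [1.0, 1.4, -0.2]
gripper_width: 0.0004
grasp_force: 0.0
t 1.35 boxpos mm [-163.1  232.1  214.7] shift cm [-32.89   7.     6.48] turn [ 0.03  0.   16.99] F box [ 0.71  1.57 -0.22]
```

```bash
python3 -m crank '[[1,-19,4,0,0,0,17],[1,-19,4,0,0,0,17],[1,-19,4,0,0,0,17],[1,-19,4,0,0,0,17],[1,-19,4,0,0,0,17]]'; python3 g.py 0 -62 150
```

```text
t: 1.77
eef_pos: [0.4428, -0.1386, 0.2146]
eef_rot: [180.0, 0.0, 81.0]
ft_force: [-0.4, 0.6, 0.3]
gripper_width: 0.0003
grasp_force: 0.0
t 1.77 boxpos mm [-67.8  61.4 214.6] shift cm [-12.35   6.74   6.47] turn [0.04 0.04 0.15] F box [-0.51  0.5   0.29]
```

```bash
python3 -m crank '[[1,-4,2.2,0,0,0,0],[1,-8,4.4,2,0,0,0],[1,-12.35,6.75,5,0,0,0],[1,-12.35,6.75,6.5,0,0,0.1],[1,-12.35,6.75,6.5,0,0,0.1]]'; python3 g.py 0 -62 67
```

```text
t: 2.18
eef_pos: [0.4886, -0.2704, 0.1444]
eef_rot: [-179.7, -0.1, 80.9]
ft_force: [-1.5, 1.0, -0.1]
gripper_width: 0.0004
grasp_force: 0.0
t 2.18 boxpos mm [ -1.7 -61.5 144.4] shift cm [-0.06  0.21  7.74] turn [-0.29 -0.06 -0.01] F box [-1.63  0.76 -0.06]
```

```bash
python3 -m crank '[[1,0,0,2,0,0,0],[1,0,0,4.5,0,0,0],[1,0,0,6.5,0,0,0],[1,0,0,7.5,0,0,0],[1,0,0,7.8,0,0,0]]'; python3 -m crank '[[1,0,0,0,0,0,0],[1,0,0,0,0,0,0]]'; python3 g.py 0 -62 67
python3 - <<'E'
from h import *
p,_=manip.get_image("scene");q,_=manip.get_image("top")
a=cv2.resize(p[200:350,290:440],(400,400));b=cv2.resize(q[170:270,370:470],(400,400));cv2.imwrite("pics/pre.png",np.hstack([a,b])[...,::-1])
E
```

```text
t: 2.6
eef_pos: [0.4886, -0.2666, 0.0701]
eef_rot: [-179.8, -0.1, 81.1]
ft_force: [0.0, 0.1, 0.3]
gripper_width: 0.0004
grasp_force: 0.0
t: 2.77
eef_pos: [0.4904, -0.2677, 0.0726]
eef_rot: [179.9, 0.0, 81.1]
ft_force: [-0.3, -0.2, -0.7]
gripper_width: 0.0008
grasp_force: 0.0
t 2.77 boxpos mm [ -0.4 -58.5  72.6] shift cm [-0.35  0.04  0.56] turn [0.06 0.02 0.16] F box [-0.24 -0.23 -0.7 ]
```

View pics/pre.png

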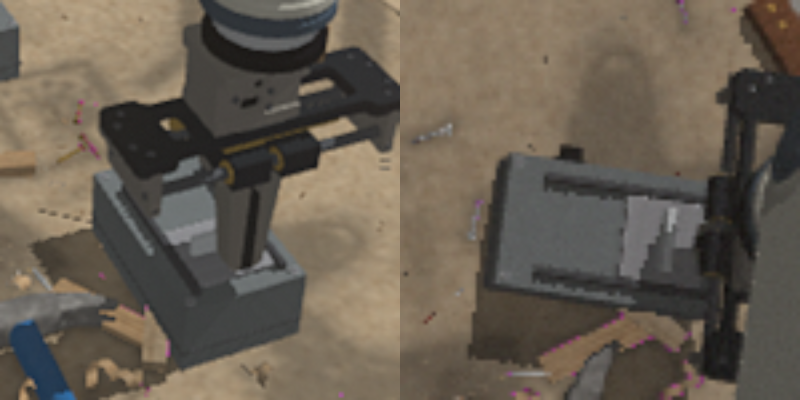

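The shut fingers stand over the leaf, between the tab and the box's near end, and are centred across it. I'll lower slightly and push the tab.

```bash
python3 -m crank '[[1,0,0,0.5,0,0,0],[1,0.5,0,0.5,0,0,0],[1,1,0,0.5,0,0,0],[1,1.4,0,0.5,0,0,0],[1,1.8,0,0.5,0,0,0]]'; python3 g.py 0 -3 67;python3 -m crank '[[1,0.7,0,0,0,0,0],[1,1.4,0,0,0,0,0],[1,2.1,0,0,0,0,0],[1,2.8,0,0,0,0,0],[1,3.2,0,0,0,0,0]]'; python3 g.py 0 6.5 67
```

```text
t: 3.28
eef_pos: [0.4926, -0.2494, 0.0667]
eef_rot: [-180.0, 0.0, 81.1]
ft_force: [-1.6, -2.4, -0.1]
gripper_width: 0.0006
grasp_force: 0.8
t 3.28 boxpos mm [ -1.1 -40.1  66.7] shift cm [ 3.71  0.12 -0.03] turn [-0.    0.02  0.16] F box [-1.21 -2.59 -0.06]
t: 3.7
eef_pos: [0.4978, -0.2172, 0.0667]
eef_rot: [180.0, -0.0, 81.1]
ft_force: [-1.4, -2.2, 0.9]
gripper_width: 0.0001
grasp_force: 0.8
t 3.7 boxpos mm [-1.1 -7.5 66.7] shift cm [ 1.4   0.11 -0.03] turn [ 0.01 -0.    0.17] F box [-1.01 -2.35  0.94]
```

```bash
python3 -m crank '[[1,0.3,0,0,0,0,0],[1,0.6,0,0,0,0,0],[1,0.8,0,0,0,0,0],[1,0.9,0,0,0,0,0],[1,0.9,0,0,0,0,0]]'; python3 g.py 0 6.5 67; for i in 1 ; do python3 -m crank '[[1,0.15,0,0,0,0,0],[1,0.15,0,0,0,0,0],[1,0.15,0,0,0,0,0]]'; done; python3 g.py 0 6.5 67
```

```text
t: 4.12
eef_pos: [0.499, -0.2092, 0.0666]
eef_rot: [180.0, -0.0, 81.0]
ft_force: [0.3, 0.4, 0.6]
gripper_width: 0.0005
grasp_force: 0.0
t 4.12 boxpos mm [-1.1  0.7 66.6] shift cm [ 0.58  0.11 -0.04] turn [ 0.   -0.01  0.14] F box [0.25 0.45 0.56]
t: 4.37
eef_pos: [0.4993, -0.2079, 0.0666]
eef_rot: [180.0, -0.0, 81.0]
ft_force: [-0.6, -0.5, -0.4]
gripper_width: 0.0004
grasp_force: 0.1
t 4.37 boxpos mm [-1.1  2.  66.6] shift cm [ 0.45  0.11 -0.04] turn [ 0.01 -0.01  0.13] F box [-0.52 -0.57 -0.4 ]
```

```bash
python3 -m crank '[[1,0.15,0,0,0,0,0],[1,0.15,0,0,0,0,0],[1,0.15,0,0,0,0,0]]'; python3 g.py 0 6.5 67
```

```text
t: 4.62
eef_pos: [0.4995, -0.2064, 0.0666]
eef_rot: [180.0, -0.0, 81.0]
ft_force: [0.1, -1.0, -0.8]
gripper_width: 0.0004
grasp_force: 0.4
t 4.62 boxpos mm [-1.1  3.5 66.6] shift cm [ 0.3   0.11 -0.04] turn [ 0.   -0.    0.14] F box [ 0.22 -0.97 -0.78]
```

```bash
for a in 1; do python3 -m crank '[[1,0.15,0,0,0,0,0],[1,0.15,0,0,0,0,0],[1,0.15,0,0,0,0,0]]'; python3 g.py 0 6.5 67; done;  python3 -m crank '[[1,0.1,0,0,0,0,0],[1,0.1,0,0,0,0,0],[1,0.1,0,0,0,0,0]]'; python3 g.py 0 6.5 67
```

```text
t: 4.87
eef_pos: [0.4997, -0.2048, 0.0666]
eef_rot: [180.0, -0.0, 81.0]
ft_force: [0.1, -1.0, -0.1]
gripper_width: 0.0005
grasp_force: 0.3
t 4.87 boxpos mm [-1.1  5.1 66.6] shift cm [ 0.14  0.11 -0.04] turn [ 0.   -0.01  0.14] F box [ 0.21 -0.98 -0.12]
t: 5.12
eef_pos: [0.4998, -0.2039, 0.0666]
eef_rot: [180.0, -0.0, 81.0]
ft_force: [1.2, -0.3, 0.4]
gripper_width: 0.0003
grasp_force: 0.4
t 5.12 boxpos mm [-1.1  6.  66.6] shift cm [ 0.05  0.11 -0.04] turn [ 0.   -0.    0.15] F box [ 1.19 -0.11  0.45]
```

No stop felt yet, so I'll continue in 1 mm steps.

```bash
python3 -m crank '[[1,0.1,0,0,0,0,0],[1,0.1,0,0,0,0,0],[1,0.1,0,0,0,0,0]]'; python3 g.py 0 6.5 67
```

```text
t: 5.37
eef_pos: [0.5, -0.2029, 0.0666]
eef_rot: [180.0, -0.0, 81.0]
ft_force: [0.4, -1.1, -1.1]
gripper_width: 0.0001
grasp_force: 0.4
t 5.37 boxpos mm [-1.1  7.  66.6] shift cm [-0.05  0.11 -0.04] turn [ 0.   -0.    0.14] F box [ 0.56 -0.99 -1.12]
```

Run:
```python
from h import *
p,_=manip.get_image("scene");q,_=manip.get_image("top")
a=cv2.resize(p[200:350,290:440],(400,400));b=cv2.resize(q[170:270,370:470],(400,400));cv2.imwrite("pics/open.png",np.hstack([a,b])[...,::-1])
```

```text
(no output)
```

View pics/open.png

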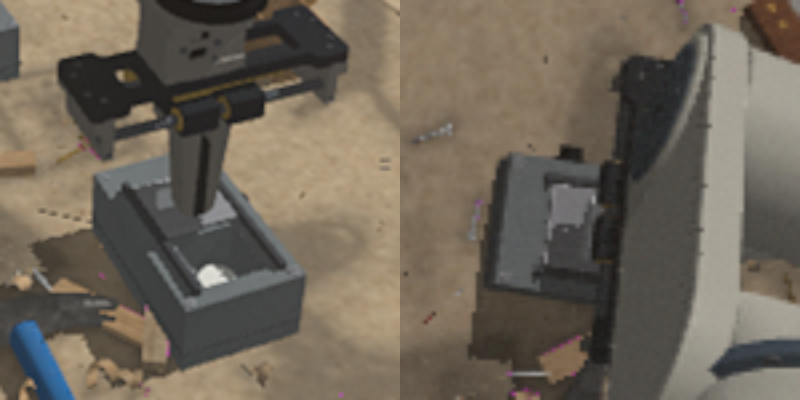

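The well is open and the white key shows at about (213,273) in the crop, with the box unmoved. I still have to find the end stop by force.

```bash
python3 -m crank '[[1,0.1,0,0,0,0,0],[1,0.1,0,0,0,0,0],[1,0.1,0,0,0,0,0]]'; python3 g.py 0 6.5 67
```

```text
t: 5.72
eef_pos: [0.5001, -0.2019, 0.0666]
eef_rot: [-180.0, -0.0, 81.0]
ft_force: [0.4, -0.3, -0.3]
gripper_width: 0.0005
grasp_force: 0.4
t 5.72 boxpos mm [-1.2  8.  66.6] shift cm [-0.15  0.12 -0.04] turn [-0.   -0.    0.14] F box [ 0.45 -0.25 -0.29]
```

```bash
python3 -m crank '[[1,0.1,0,0,0,0,0],[1,0.1,0,0,0,0,0],[1,0.1,0,0,0,0,0]]'; python3 g.py 0 6.5 67
```

```text
t: 5.97
eef_pos: [0.5003, -0.2009, 0.0666]
eef_rot: [180.0, -0.0, 81.0]
ft_force: [0.8, -0.9, -0.5]
gripper_width: 0.0005
grasp_force: 0.5
t 5.97 boxpos mm [-1.1  9.  66.6] shift cm [-0.25  0.11 -0.04] turn [ 0.   -0.    0.14] F box [ 0.91 -0.79 -0.49]
```

```bash
cat > leaf.py <<'E'
from g import *
for n in("scene","top"):
    p,d=manip.get_image(n);c=(cloud(n,d)-O)@B*1000;g=p.mean(-1)
    for lo,hi in((5,10),(10,15),(15,20),(-24,-19)):
        m=(c[...,0]>lo)&(c[...,0]<hi)&(c[...,1]>25)&(c[...,1]<75)&(c[...,2]>48)&(c[...,2]<70);P=c[m];o=[]
        for y in range(36,60,2):
            k=(P[:,1]>=y)&(P[:,1]<y+2);o.append((y,int(np.median(P[k,2])*10)/10 if k.any() else 0,int(g[m][k].mean()) if k.any() else 0))
        print(n,lo,[f"{a}:{b}/{e}" for a,b,e in o])
E
python3 leaf.py
```

```text
scene 5 ['36:0/0', '38:0/0', '40:0/0', '42:0/0', '44:0/0', '46:0/0', '48:0/0', '50:0/0', '52:0/0', '54:0/0', '56:54.1/125', '58:54.7/121']
scene 10 ['36:0/0', '38:0/0', '40:0/0', '42:0/0', '44:0/0', '46:0/0', '48:0/0', '50:0/0', '52:0/0', '54:0/0', '56:0/0', '58:0/0']
scene 15 ['36:0/0', '38:0/0', '40:0/0', '42:0/0', '44:0/0', '46:0/0', '48:0/0', '50:0/0', '52:0/0', '54:0/0', '56:0/0', '58:0/0']
scene -24 ['36:0/0', '38:59.7/77', '40:60.1/77', '42:0/0', '44:60.6/75', '46:59.7/97', '48:0/0', '50:57.7/120', '52:0/0', '54:54.1/109', '56:53.8/109', '58:54.8/116']
top 5 ['36:62.0/115', '38:60.9/113', '40:61.9/115', '42:62.6/117', '44:61.8/120', '46:56.8/86', '48:55.9/89', '50:58.4/88', '52:58.2/93', '54:56.8/90', '56:55.2/91', '58:57.5/93']
top 10 ['36:62.4/111', '38:65.8/112', '40:63.9/117', '42:60.6/118', '44:61.8/119', '46:58.8/99', '48:57.3/70', '50:59.4/86', '52:55.5/91', '54:57.4/92', '56:59.1/92', '58:56.6/92']
top 15 ['36:0/0', '38:60.7/116', '40:62.7/114', '42:64.5/115', '44:68.3/116', '46:63.4/116', '48:61.0/96', '50:56.7/89', '52:59.0/92', '54:57.0/93', '56:59.7/90', '58:0/0']
top -24 ['36:64.9/65', '38:64.2/63', '40:56.6/65', '42:62.7/67', '44:62.6/64', '46:62.1/86', '48:58.2/91', '50:0/0', '52:59.9/91', '54:59.4/91', '56:57.2/90', '58:0/0']
```

The leaf's far edge is at about 46.5 mm and should be at 48. I'll go a little further.

```bash
python3 -m crank '[[1,0.1,0,0,0,0,0],[1,0.1,0,0,0,0,0],[1,0.1,0,0,0,0,0]]'; python3 g.py 0 6.5 67
```

```text
t: 6.32
eef_pos: [0.5004, -0.2007, 0.0666]
eef_rot: [180.0, 0.1, 81.1]
ft_force: [-0.6, -5.7, -1.0]
gripper_width: 0.0005
grasp_force: 3.1
t 6.32 boxpos mm [-1.1  9.2 66.6] shift cm [-0.27  0.11 -0.04] turn [0.01 0.07 0.17] F box [ 0.33 -5.74 -0.96]
```

```bash
python3 -m crank '[[1,0.1,0,0,0,0,0],[1,0.1,0,0,0,0,0],[1,0.1,0,0,0,0,0]]'; python3 g.py 0 6.5 67
```

```text
t: 6.57
eef_pos: [0.5004, -0.2006, 0.0667]
eef_rot: [180.0, 0.1, 81.1]
ft_force: [-2.1, -10.8, -0.3]
gripper_width: 0.0004
grasp_force: 5.6
t 6.57 boxpos mm [-1.1  9.4 66.7] shift cm [-0.29  0.11 -0.03] turn [0.01 0.14 0.2 ] F box [ -0.34 -11.04  -0.33]
```

The end stop is felt (5.7, then 10.8 N). Next I back off, rise, and move over the well.

```bash
python3 -m crank '[[1,-0.5,0,0,0,0,0],[1,-1.5,0.05,-1,0,0,0.1],[1,-3.5,0.05,-1.5,0,0,0.1],[1,-4.7,0.05,-1.5,0,0,0.1],[1,-4.7,0.05,-1.5,0,0,0.1]]'; python3 -m crank '[[1,0,0,0,0,0,0],[1,0,0,0,0,0,0]]';python3 g.py -0.5 -36 40
python3 - <<'E'
from h import *
p,_=manip.get_image("scene");q,_=manip.get_image("top")
a=cv2.resize(p[200:350,290:440],(400,400));b=cv2.resize(q[170:270,370:470],(400,400));cv2.imwrite("pics/over.png",np.hstack([a,b])[...,::-1])
E
```

```text
t: 6.98
eef_pos: [0.494, -0.2477, 0.0824]
eef_rot: [179.9, 0.0, 80.8]
ft_force: [-1.3, -0.4, -0.4]
gripper_width: 0.0006
grasp_force: 0.0
t: 7.15
eef_pos: [0.4934, -0.2451, 0.0813]
eef_rot: [-180.0, -0.0, 80.9]
ft_force: [-0.1, -0.2, 0.6]
gripper_width: 0.0007
grasp_force: 0.0
t 7.15 boxpos mm [ -1.  -35.7  81.3] shift cm [-0.03  0.05  4.13] turn [-0.04 -0.03 -0.  ] F box [-0.09 -0.24  0.58]
```

View pics/over.png

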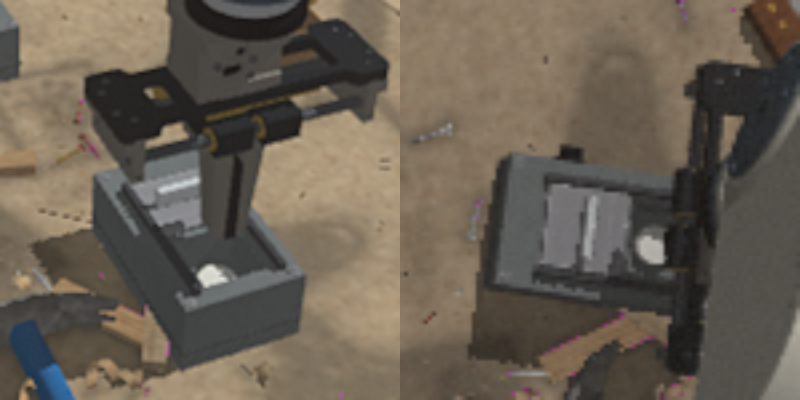

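The fingers hang above the well and the leaf is fully back. The key shows at (213,273) in the left crop, so I'll check its position and the tab's numerically.

Run:
```python
from g import *
for n in("scene","top"):
    p,d=manip.get_image(n);c=(cloud(n,d)-O)@B*1000
    w=(abs(c[...,0])<30)&(c[...,1]>-65)&(c[...,1]<-5)&(c[...,2]<45)&(c[...,2]>15)&(p.min(-1)>130)
    P=c[w];print(n,"key",len(P),np.median(P,0).round(1),P.min(0).round(),P.max(0).round())
    w=(abs(c[...,0])<26)&(c[...,1]>0)&(c[...,1]<45)&(c[...,2]>69)&(c[...,2]<79);P=c[w]
    print(n,"tab",len(P),P.mean(0).round(1),P.min(0).round(),P.max(0).round())
    w=(abs(c[...,0])<60)&(abs(c[...,1])<90)&(c[...,2]>50)&(c[...,2]<60);P=c[w];print("box",P.min(0).round(),P.max(0).round())
```

```text
scene key 69 [ -1.5 -30.9  32.4] [-13. -41.  22.] [ 11. -11.  35.]
scene tab 68 [-6.2 20.2 72.8] [-23.  17.  69.] [12. 25. 77.]
box [-47. -78.  50.] [47. 78. 60.]
top key 35 [ -4.3 -32.1  34.9] [-13. -42.  30.] [  3. -23.  38.]
top tab 40 [-1.2 20.6 75.1] [-22.  16.  70.] [19. 24. 79.]
box [-47. -69.  50.] [46. 76. 60.]
```

The tab is at y = +20.4, so the shutter is fully open, and the key's extent fits a centre near (-1,-36). I'll descend.

```bash
python3 -m crank '[[1,0,0,1,0,0,0],[1,0,0,2,0,0,0],[1,0,0,3,0,0,0],[1,0,0,3.8,0,0,0],[1,0,0,4.3,0,0,0]]'; python3 g.py -1 -36 34
```

```text
t: 7.77
eef_pos: [0.4929, -0.245, 0.0367]
eef_rot: [-179.9, -0.0, 80.9]
ft_force: [-0.1, -0.2, 0.7]
gripper_width: 0.0008
grasp_force: 0.0
t 7.77 boxpos mm [ -1.5 -35.7  36.7] shift cm [-0.03  0.05  0.27] turn [-0.12 -0.04  0.05] F box [-0.11 -0.22  0.67]
```

```bash
python3 -m crank '[[1,0,0,0.2,0,0,0],[1,0,0,0.4,0,0,0],[1,0,0,0.6,0,0,0],[1,0,0,0.7,0,0,0],[1,0,0,0.7,0,0,0]]'; python3 g.py -1 -36 28
```

```text
t: 8.18
eef_pos: [0.4936, -0.2455, 0.0317]
eef_rot: [-180.0, -0.0, 80.9]
ft_force: [-0.8, 1.8, 2.5]
gripper_width: 0.0002
grasp_force: 1.3
t 8.18 boxpos mm [ -0.7 -36.   31.7] shift cm [ 0.   -0.03  0.37] turn [-0.01 -0.    0.04] F box [-1.06  1.61  2.54]
```

```bash
python3 -m crank '[[1,0,0,0.1,0,0,0],[1,0,0,0.1,0,0,0],[1,0,0,0.1,0,0,0]]'; python3 g.py -1 -36 28
```

```text
t: 8.43
eef_pos: [0.4937, -0.2455, 0.0308]
eef_rot: [180.0, 0.0, 80.9]
ft_force: [-2.6, 1.3, 3.2]
gripper_width: 0.0004
grasp_force: 1.6
t 8.43 boxpos mm [ -0.6 -36.   30.8] shift cm [ 0.   -0.04  0.28] turn [0.   0.   0.04] F box [-2.81  0.91  3.18]
```

```bash
python3 -m crank '[[1,0,0,0.1,0,0,0],[1,0,0,0.1,0,0,0],[1,0,0,0.1,0,0,0]]'; python3 g.py -1 -36 28
```

```text
t: 8.68
eef_pos: [0.4938, -0.2455, 0.0296]
eef_rot: [180.0, 0.0, 80.9]
ft_force: [-2.9, 1.1, 4.3]
gripper_width: 0.0007
grasp_force: 1.9
t 8.68 boxpos mm [ -0.5 -36.   29.6] shift cm [ 0.   -0.05  0.16] turn [0.   0.   0.04] F box [-3.02  0.64  4.28]
```

```bash
python3 -m crank '[[1,0,-0.03,0.1,0,0,0],[1,0,-0.05,0.15,0,0,0],[1,0,-0.05,0.15,0,0,0]]'; python3 g.py -1 -36 28
```

```text
t: 8.93
eef_pos: [0.4938, -0.2456, 0.0284]
eef_rot: [179.9, 0.0, 80.9]
ft_force: [-0.4, 1.6, 6.5]
gripper_width: 0.0002
grasp_force: 3.0
t 8.93 boxpos mm [ -0.5 -36.1  28.4] shift cm [ 0.01 -0.05  0.04] turn [0.06 0.01 0.03] F box [-0.64  1.53  6.51]
```

```bash
python3 -m crank '[[1,0,0,0.1,0,0,0],[1,0,0,0.1,0,0,0],[1,0,0,0.1,0,0,0]]'; python3 g.py -1 -36 28
```

```text
t: 9.18
eef_pos: [0.4938, -0.2455, 0.0281]
eef_rot: [179.9, 0.0, 80.9]
ft_force: [-3.0, 2.2, 16.7]
gripper_width: 0.0003
grasp_force: 8.4
t 9.18 boxpos mm [ -0.5 -36.1  28.1] shift cm [ 0.01 -0.05  0.01] turn [0.06 0.01 0.03] F box [-3.34  1.69 16.73]
```

The key is home: force rises to 16.7 N at z = 28.1 mm. I'll hold about 1.7 s, then come up.

```bash
for i in 1 2 3 4; do python3 -m crank '[[1,0,0,0,0,0,0],[1,0,0,0,0,0,0],[1,0,0,0,0,0,0],[1,0,0,0,0,0,0],[1,0,0,0,0,0,0]]' | grep -E "^t|ft|eef_pos"; done
python3 -m crank '[[1,0,0,-0.6,0,0,0],[1,0,0,-2,0,0,0],[1,0,0,-4,0,0,0],[1,0,0,-6.5,0,0,0],[1,0,0,-8,0,0,0]]'; python3 g.py -0.5 50 105
```

```text
t: 9.6
eef_pos: [0.4938, -0.2456, 0.0282]
ft_force: [-3.9, 2.5, 16.7]
t: 10.02
eef_pos: [0.4938, -0.2456, 0.0282]
ft_force: [-4.5, 3.6, 17.1]
t: 10.43
eef_pos: [0.4938, -0.2456, 0.0281]
ft_force: [-2.7, 2.8, 16.0]
t: 10.85
eef_pos: [0.4938, -0.2455, 0.0281]
ft_force: [-3.8, 2.6, 16.6]
t: 11.27
eef_pos: [0.4942, -0.2459, 0.1089]
eef_rot: [179.9, 0.0, 80.9]
ft_force: [0.7, -0.1, -0.7]
gripper_width: 0.0004
grasp_force: 0.0
t 11.27 boxpos mm [-1.000e-01 -3.640e+01  1.089e+02] shift cm [ 8.64 -0.04  0.38] turn [0.12 0.04 0.04] F box [ 0.75 -0.01 -0.68]
```

```bash
python3 -m crank '[[1,2,0,0,0,0,0],[1,5,0,0,0,0,0],[1,7.5,0,0,0,0,0],[1,8.2,0,0,0,0,0],[1,8.2,0,0,0,0,0]]' >/dev/null; python3 -m crank '[[1,0,0,1,0,0,0],[1,0,0,2.5,0,0,0],[1,0,0,3.6,0,0,0],[1,0,0,4,0,0,0],[1,0,0,4,0,0,0]]'; python3 g.py -0.5 33 67
```

```text
t: 12.1
eef_pos: [0.5051, -0.1649, 0.0655]
eef_rot: [-179.8, -0.0, 80.9]
ft_force: [0.1, 1.0, 0.6]
gripper_width: 0.0005
grasp_force: 0.0
t 12.1 boxpos mm [-2.1 45.3 65.5] shift cm [-1.23  0.16 -0.15] turn [-0.15 -0.02 -0.01] F box [-0.06  1.04  0.6 ]
```

```bash
python3 -m crank '[[1,-0.5,0,-0.1,0,0,0],[1,-1,0,-0.1,0,0,0],[1,-1.5,0,-0.1,0,0,0],[1,-2,0,-0.1,0,0,0],[1,-2.6,0,-0.1,0,0,0]]'; python3 g.py -0.5 -18 67; python3 -m crank '[[1,-0.7,0,0,0,0,0],[1,-1.4,0,0,0,0,0],[1,-2.1,0,0,0,0,0],[1,-2.8,0,0,0,0,0],[1,-3.4,0,0,0,0,0]]';python3 -m crank '[[1,-0.2,0,0,0,0,0],[1,-0.2,0,0,0,0,0]]'; python3 g.py -0.5 -25 67
```

```text
t: 12.52
eef_pos: [0.5024, -0.1907, 0.0685]
eef_rot: [179.9, -0.0, 80.9]
ft_force: [0.3, 1.7, 0.1]
gripper_width: 0.0002
grasp_force: 0.9
t 12.52 boxpos mm [-0.7 19.4 68.5] shift cm [-3.74  0.02  0.15] turn [ 0.06 -0.    0.03] F box [0.01 1.7  0.14]
t: 12.93
eef_pos: [0.4967, -0.2246, 0.0682]
eef_rot: [180.0, 0.0, 80.9]
ft_force: [1.0, 2.7, 1.7]
gripper_width: 0.0003
grasp_force: 0.9
t: 13.1
eef_pos: [0.4962, -0.2264, 0.068]
eef_rot: [-180.0, 0.0, 80.9]
ft_force: [0.1, -0.0, 0.6]
gripper_width: 0.0004
grasp_force: 0.0
t 13.1 boxpos mm [ -1.2 -16.8  68. ] shift cm [-0.82  0.07  0.1 ] turn [-0.01  0.01  0.01] F box [ 0.06 -0.    0.56]
```

```bash
python3 -m crank '[[1,-0.2,0,0,0,0,0],[1,-0.4,0,0,0,0,0],[1,-0.5,0,0,0,0,0],[1,-0.6,0,0,0,0,0],[1,-0.6,0,0,0,0,0]]'; python3 g.py -0.5 -25 67
```

```text
t: 13.52
eef_pos: [0.4954, -0.2297, 0.0679]
eef_rot: [-179.9, -0.2, 80.9]
ft_force: [2.3, 10.5, 1.5]
gripper_width: 0.0006
grasp_force: 5.5
t 13.52 boxpos mm [ -1.4 -20.2  67.9] shift cm [-0.48  0.09  0.09] turn [-0.05 -0.17 -0.01] F box [ 0.63 10.7   1.51]
```

```bash
python3 -m crank '[[1,-0.1,0,0,0,0,0],[1,-0.1,0,0,0,0,0],[1,-0.1,0,0,0,0,0]]'; python3 g.py -0.5 -25 67
```

```text
t: 13.77
eef_pos: [0.4954, -0.2299, 0.0679]
eef_rot: [-179.9, -0.2, 80.9]
ft_force: [4.2, 16.0, 1.6]
gripper_width: 0.0004
grasp_force: 7.8
t 13.77 boxpos mm [ -1.4 -20.4  67.9] shift cm [-0.46  0.09  0.09] turn [-0.06 -0.23 -0.02] F box [ 1.58 16.43  1.62]
```

```bash
python3 -m crank '[[1,-0.1,0,0,0,0,0],[1,-0.1,0,0,0,0,0],[1,-0.1,0,0,0,0,0]]'; python3 g.py -0.5 -25 67
```

```text
t: 14.02
eef_pos: [0.4952, -0.2306, 0.0679]
eef_rot: [-179.9, -0.2, 80.9]
ft_force: [4.6, 16.8, 3.8]
gripper_width: 0.0005
grasp_force: 8.6
t 14.02 boxpos mm [ -1.5 -21.1  67.9] shift cm [-0.39  0.1   0.09] turn [-0.07 -0.25 -0.02] F box [ 1.84 17.32  3.85]
```

The stop is felt at -20.2. Against the opening stop at +9.3 that gives 29.5 mm, and 56 - 27 = 29, so the shutter is fully shut. I'll retreat up and check.

```bash
python3 -m crank '[[1,0.4,0,0,0,0,0],[1,1,0,-0.5,0,0,0],[1,1.5,0,-3,0,0,0],[1,4,0,-7,0,0,0],[1,8,0,-10,0,0,0]]'; python3 -m crank '[[1,4,0,-1,0,0,0],[1,8,0,-1,0,0,0],[1,12,0,-1,0,0,0],[1,15,0,-1,0,0,0],[1,16,0,-1,0,0,0]]';python3 -m crank '[[1,0,0,0,0,0,0],[1,0,0,0,0,0,0],[1,0,0,0,0,0,0]]'
python3 - <<'E'
from g import *
P={}
for n in("scene","top"):
    p,d=manip.get_image(n);P[n]=p;c=(cloud(n,d)-O)@B*1000
    w=(abs(c[...,0])<26)&(c[...,1]>-60)&(c[...,1]<45)&(c[...,2]>69)&(c[...,2]<79);Q=c[w]
    print(n,"tab",len(Q),Q.mean(0).round(1))
    w=(abs(c[...,0])<60)&(abs(c[...,1])<95)&(c[...,2]>48)&(c[...,2]<85)
    print("box",np.round(cv2.minAreaRect(c[w][:,:2].astype(np.float32))[0],1),np.round(cv2.minAreaRect(c[w][:,:2].astype(np.float32))[1:][0],1))
a=cv2.resize(P["scene"][170:350,230:440],(400,343));b=cv2.resize(P["top"][170:280,230:470],(400,183));b=np.vstack([b,b[:160]*0]);cv2.imwrite("pics/end.png",np.hstack([a,b])[...,::-1])
E
```

```text
t: 14.43
eef_pos: [0.5063, -0.1658, 0.1616]
eef_rot: [180.0, 0.1, 80.8]
ft_force: [2.6, 0.1, 0.7]
gripper_width: 0.0005
grasp_force: 0.0
t: 14.85
eef_pos: [0.5317, -0.0034, 0.1702]
eef_rot: [179.9, -0.0, 81.1]
ft_force: [-0.2, -0.1, 0.3]
gripper_width: 0.0008
grasp_force: 0.0
t: 15.1
eef_pos: [0.531, -0.0082, 0.1696]
eef_rot: [-180.0, 0.0, 80.9]
ft_force: [0.4, -1.6, 0.5]
gripper_width: 0.0003
grasp_force: 0.0
scene tab 97 [ -0.8 -36.5  73. ]
box [0.  0.7] [156.6  94.3]
top tab 44 [ -1.5 -35.7  75.8]
box [-0.7 -0.9] [152.9  92.3]
```

View pics/end.png

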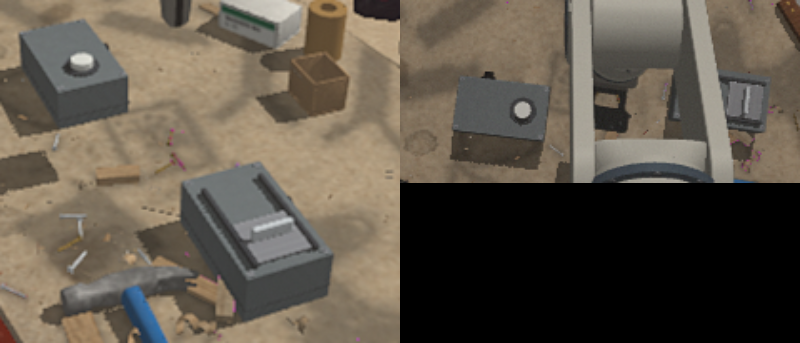

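The tab is back at y = -36, so the shutter is shut. The reset box is within 1 mm of its first position, the start box is untouched, and the arm is clear.

```bash
python3 -c "
from plant import manip
print(manip.close_job())"
```

```text
the job is handed in; nothing more can be done
None
```

I handed the job in at about 15 s of the 51 s allowed: I opened the shutter to its stop, held the reset key home for about 1.7 s, and pushed the shutter fully shut. The reset box measured within about 1 mm of where it started, and the arm touched nothing else.

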